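# Clamp a sample cell with the rear-marked handwheel

## Task

Stand the 50 mm steel sample cell upright in the clamp's bay, between the jaw and the sprung backstop, and let go of it. Then turn the handwheel clockwise, feeling for the point where the jaw has carried the cell up against the backstop's spring, and from that point turn it on just two more graduations (45 degrees), judged by the pointer on the wheel's far rim. Do not overtighten, leave the other things where they are, and leave the cell clamped with your hand off the wheel.

Things in the scene. Friction and masses are not known exactly. Their poses are not given: they have to be found in the camera images.
- cell_mid (a point): Centre, half-way up, of the sample cell to be clamped: a loose plain steel cylinder, 50 mm in diameter up to 66 mm, with a 34 mm wide neck above it, 80 mm tall in all, about 0.45 kg. z is up. Of the three plain steel cells it is the one of middle height.
- clamp: Fixed rack clamp. Origin: centre of the underside of its white base plate (140 mm in x, 375 mm in y, 12 mm thick). x points to the far side, y from the handwheel to the backstop, z up. The wheel's housing stands at y = -110 mm, under a round dial 196 mm wide, top at 86 mm. The backstop (60 mm wide, top at 84 mm) stands at the +y end; its sprung pad's face is at y = 92 to 108 mm, as last left.
- bay (a point): Spot on the base plate's top (12 mm above the table) for the centre of the cell's underside, at x = 0, y = 62.5 mm of the clamp; the clamp's axes. A cell stood here has 5 to 8 mm free to the jaw and 5 to 20 mm to the sprung pad; the jaw slides it along. The pad is preloaded: it gives only from 12 N on, then yields by 1 mm per 1.4 N, over 22 mm.
- jaw: Steel jaw plate, 60 mm wide (x), 14 mm thick, from 20 to 75 mm above the table. Origin in its pushing face, on its middle line, 45 mm above the table; the clamp's axes. The wheel moves it along the clamp's +y by 12 mm per radian of clockwise turn.
- wheel_axis (a point): Centre of the handwheel's disc (132 mm wide), in its top face, 104 mm above the table, on the upright axis (hub 8 mm higher); the clamp's axes. Clockwise from above tightens. It turns stiffly (0.4 N m, about 8 N at the crank grip, all the way round) and stays where left, also under load. When the spring begins to give, the load at the grip steps up by about 3 N, then grows by 4 N per radian.
- grip_mid (a point): Middle of the wheel's crank grip: black, upright, round, 20 mm wide, 50 mm tall (106 to 156 mm above the table); this point is at 132 mm, 52 mm from the wheel's axis, exactly opposite the pointer. It spins freely on its pin, so it can be held without turning the hand while the wheel turns. It starts at the right of the wheel and comes round the near side.
- pointer (a point): Tip of the dark steel pointer on the wheel's rim, 80 mm from the wheel's axis, 98 mm above the table. It moves with the wheel over the cream dial below, whose far half bears nine black graduations 22.5 degrees apart. It starts near the left end of the far half (73 to 85 degrees counterclockwise from the clamp's x) and goes along the far rim to the right as the wheel turns clockwise.
- tall_cell: Bystander: a slimmer, taller steel cell, 42 mm in diameter, 126 mm tall. Origin at the centre of its underside.
- squat_cell: Bystander: a wide low steel cell, 62 mm in diameter, 46 mm tall. Origin at the centre of its underside.
- cup_a: Bystander: paper cup, 70 mm in diameter, 85 mm tall. Origin at the centre of its underside.
- cup_b: Bystander: paper cup, 70 mm in diameter, 85 mm tall. Origin at the centre of its underside.
- water: Bystander: clear water bottle, 64 mm in diameter, 200 mm tall. Origin at the centre of its underside.
- spatula: Bystander: spatula lying flat, 280 mm long along its x. Origin under it.

How it is judged:
By the outcome, as a careful person would: the job done as asked, in the order asked, and still so for the second after the job is handed in, with the robot touching nothing.
It also fails if it takes over 67 s, if anything falls off the work surface, if the arm or the gripper's body presses on something with over 40 N, if the wrist force passes 120 N, or if a joint passes its speed limit or range.

## Robot

A 6-joint arm with a two-finger parallel gripper is mounted at the origin on the work surface. World frame = base frame: x ahead of the robot, y to its left, z up, the work surface at z = 0. Lengths are in m, angles in rad, forces in N, time in s.
With the tool pointing down it reaches from about 0.375 to 0.975 m from the base axis. Payload 3.8 kg.
Tool frame: the origin (TCP) lies midway between the tips of the shut fingers; the grasp point (between the pads) lies 19 mm behind it; x points along the fingers, y is the direction in which the jaws open and shut, and the axes are right-handed (so a half turn about x gives the same grasp; the last joint's range is limited). The gripper opens to 88 mm and grips with 3 to 60 N. Pads are 18 mm wide; open, the fingers measure 123 mm over their backs; the gripper's body (75 mm by 187 mm) begins 45 mm behind the grasp point.
Start: joints at [-1.295, 0.264, 1.604, -0, 1.274, -0.037], TCP at [0.208, -0.642, 0.239] pointing down, gripper open.
Joint ranges: [-2.63, 2.63], [-0.94, 2.18], [0.31, 2.57], [-1.31, 4.45], [0, 2.66], [-2.55, 2.55]. Speed limits (rad/s): [2.57, 2.57, 3.14, 3.14, 3.14, 3.14].

## Interface

Orientations are given as a rotation vector (axis times angle).
In Python, from cell import manip, inverse_kinematics, cams, order gives the robot as it stands. Calls block until the motion is done:
- manip.move_pose(position, orientation): joint-space move of the TCP to a pose.
- manip.move_linear(position, rate=0.15, rot=None): straight line of the TCP; rot=None keeps the orientation; rate is the mean speed in m/s.
- manip.set_joints(angles): joint-space move.
- manip.set_gripper(opening, force=None): finger opening in m; force is the grip in N (None keeps the last); returns when the fingers have stopped.
- manip.dwell(seconds).
- inverse_kinematics(position, orientation): joint angles nearest the present ones, or None.
- manip.state(): the state.
- cams.capture(name): name is "scene" or "top" or "wrist"; returns a dict with "image" (400x640x3 uint8, blue, green, red), "z_map" (400x640 float32, m along the optical axis (not along the pixel's ray), 0 where there is no reading), "intrinsics" (3x3 intrinsics, pixels), "k1" (the pictures are not rectified: a ray, as slopes to the right and down, at radius r is drawn at 1 + k1 r^2 times it, then the intrinsics apply), "position" and "orientation" of the camera in the world; the wrist camera has in their place "T_tool_cam" (4x4, takes a point from camera to tool coordinates, whose origin is the TCP and whose axes are the tool frame's). Camera axes: x right, y down, z forward; pixel columns grow to the right and rows downward; lengths in m; the calibration is good to about 2 mm. A picture is of the moment at which its call begins: read the wrist's pose just before it.
A pose or a line that the arm cannot do raises manip.IKError and nothing moves.
- order.close_job(): hands the job in, once; it reports no verdict.
The state is a dict: "clock": time; "joint_pos": joint angles; "joint_velocities": joint speeds; "tau": joint torques, N m; "tool_pos": TCP position; "tcp_rot": TCP orientation; "contact_force": force on the tool from outside, world axes, zero at the start; "moment": the same for the moment, N m; "gripper_width": finger opening in m.
Only numpy, scipy, OpenCV 4.12 (cv2) and the standard library are available. Lean on these libraries where they do the work, as an engineer would, in place of code of your own. Each camera call takes 0.05 s, during which the arm holds its last target.

## Working session

There is one attempt and no reset: what is moved stays moved. The work goes in short steps, each a Python script; the robot and the scene stay as the last script left them, time stands still between calls to the robot, and variables do not carry over. Pictures are saved under pics/ and viewed, and the job is handed in when it is done.

```bash
ls; mkdir -p pics; python3 - <<'E'
from cell import manip, cams
import cv2, numpy as np
s=manip.state(); print(s)
for n in ("scene","top","wrist"):
    c=cams.capture(n); cv2.imwrite(f"pics/{n}0.png",c["image"]); np.savez(f"{n}0.npz",**c)
    print(n,{k:v for k,v in c.items() if k not in("image","z_map")})
E
```

```text
pics
{'clock': 0.0, 'joint_pos': array([-1.29491101e+00,  2.64730604e-01,  1.60533309e+00,  9.74186522e-06,
        1.27368669e+00, -3.68851029e-02]), 'joint_velocities': array([-7.97299269e-04,  1.34880441e-03, -1.49052326e-03, -6.57083112e-04,
       -1.56953227e-03,  1.85149918e-05]), 'tau': array([ 1.00849520e-04, -5.02111030e+01, -3.56871521e+01,  7.26829469e-02,
        2.92301533e-02, -1.67237658e-04]), 'tool_pos': array([ 0.20751781, -0.64158574,  0.23742528]), 'tcp_rot': array([ 2.05329959,  0.32601491, -2.05381515]), 'contact_force': array([ 0.17935295, -0.1730967 ,  0.57165661]), 'moment': array([0.00161279, 0.00377855, 0.0329247 ]), 'gripper_width': 0.08859451984036774}
scene {'intrinsics': array([[436.26830531,   0.        , 319.06150012],
       [  0.        , 436.26830531, 200.28914506],
       [  0.        ,   0.        ,   1.        ]]), 'k1': 0.019406415495138052, 'position': array([0.91111881, 0.55139409, 1.10255922]), 'orientation': array([-0.8302241 , -2.71369482,  0.85351751])}
top {'intrinsics': array([[399.87958179,   0.        , 319.75340949],
       [  0.        , 399.87958179, 200.91009384],
       [  0.        ,   0.        ,   1.        ]]), 'k1': -0.08500155416544644, 'position': array([ 0.38457961, -0.01058958,  1.19106221]), 'orientation': array([-2.12998176,  2.15278198, -0.12985205])}
wrist {'intrinsics': array([[356.95128306,   0.        , 320.197173  ],
       [  0.        , 356.95128306, 198.63734013],
       [  0.        ,   0.        ,   1.        ]]), 'k1': -0.0654366851403803, 'T_tool_cam': array([[ 5.40589213e-04, -2.74271764e-01,  9.61652072e-01,
        -1.46643404e-01],
       [ 9.99999851e-01,  2.26249850e-04, -4.97617798e-04,
         2.33070430e-04],
       [-8.10911257e-05,  9.61652197e-01,  2.74271845e-01,
        -7.02835663e-02],
       [ 0.00000000e+00,  0.00000000e+00,  0.00000000e+00,
         1.00000000e+00]])}
```

View pics/scene0.png

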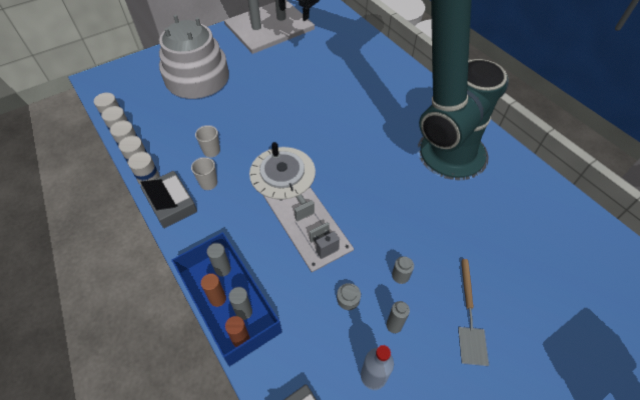

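View pics/top0.png

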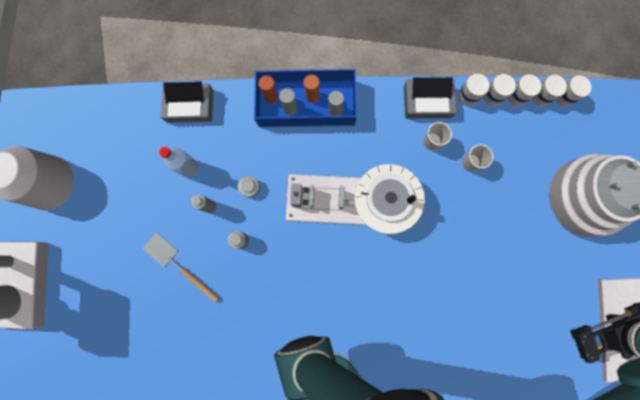

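View pics/wrist0.png

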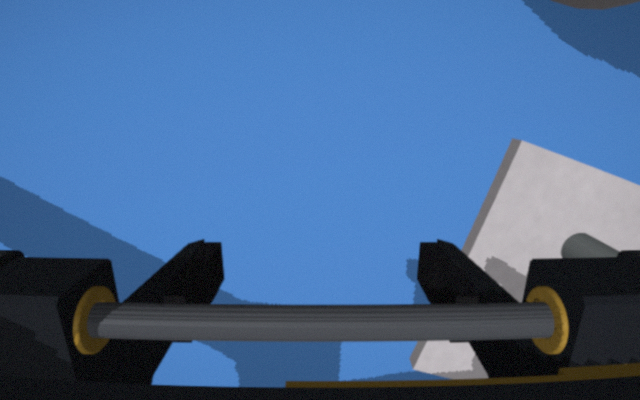

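```bash
cat > h.py <<'E'
import numpy as np, cv2
from scipy.spatial.transform import Rotation as R
def und(c,uv):
    K=c["intrinsics"]; uv=np.atleast_2d(np.asarray(uv,float))
    d=cv2.undistortPoints(uv.reshape(-1,1,2),K,np.array([float(c["k1"]),0,0,0,0])).reshape(-1,2)
    return np.c_[d,np.ones(len(d))]
def pose(c,st=None):
    if "T_tool_cam" in c:
        T=np.eye(4);T[:3,:3]=R.from_rotvec(st["tcp_rot"]).as_matrix();T[:3,3]=st["tool_pos"]
        T=T@c["T_tool_cam"]; return T[:3,:3],T[:3,3]
    return R.from_rotvec(c["orientation"]).as_matrix(),np.asarray(c["position"])
def plane(c,uv,z,st=None):
    Rm,p=pose(c,st); d=und(c,uv)@Rm.T
    return p+d*((z-p[2])/d[:,2])[:,None]
def cloud(c,st=None,vs=slice(None),us=slice(None)):
    z=c["z_map"]; V,U=np.mgrid[0:z.shape[0],0:z.shape[1]]
    V=V[vs,us].ravel();U=U[vs,us].ravel();Z=z[vs,us].ravel()
    Rm,p=pose(c,st); P=p+(und(c,np.c_[U,V])*Z[:,None])@Rm.T
    ok=Z>0
    return np.c_[U,V][ok],P[ok]
def proj(c,P,st=None):
    Rm,p=pose(c,st); q=(np.atleast_2d(P)-p)@Rm
    s=q[:,:2]/q[:,2:]; s=s*(1+float(c["k1"])*(s**2).sum(1))[:,None]
    K=c["intrinsics"]; return s*[K[0,0],K[1,1]]+[K[0,2],K[1,2]]
E
python3 - <<'E'
from h import *
c=dict(np.load("top0.npz"))
im=c["image"]
cv2.imwrite("pics/topcrop1.png",cv2.resize(im[130:310,140:440],None,fx=2.66,fy=2.66,interpolation=cv2.INTER_CUBIC))
uv,P=cloud(c)
for nm,(u,v) in dict(tall=(203,202),mid=(237,240),squat=(248,186),bottle=(180,160),cupa=(438,135),cupb=(480,157)).items():
    m=(abs(uv[:,0]-u)<16)&(abs(uv[:,1]-v)<16)&(P[:,2]>0.015)
    q=P[m]; zt=np.percentile(q[:,2],98); t=q[q[:,2]>zt-.006]
    print(nm,len(q),zt.round(4),t.mean(0).round(4),len(t))
for z in (0.012,0.104,):print(plane(c,[[288,175],[287,220],[390,198]],z).round(4))
m=(abs(uv[:,0]-390)<40)&(abs(uv[:,1]-198)<40);q=P[m];print(np.histogram(q[:,2],bins=np.arange(-.01,.2,.01)))
E
```

```text
tall 324 0.1281 [0.5398 0.3445 0.1259] 60
mid 300 0.0827 [0.4344 0.2453 0.0798] 100
squat 341 0.0492 [0.5954 0.2212 0.0463] 124
bottle 684 0.2008 [0.6586 0.4041 0.1994] 43
cupa 463 0.0875 [ 0.7296 -0.338   0.0848] 87
cupb 476 0.0875 [ 0.6651 -0.4559  0.0847] 90
[[ 0.6291  0.1043  0.012 ]
 [ 0.4932  0.107   0.012 ]
 [ 0.5555 -0.2     0.012 ]]
[[ 0.6101  0.0953  0.104 ]
 [ 0.4848  0.0978  0.104 ]
 [ 0.5421 -0.1852  0.104 ]]
(array([1227,  975,  214,    0,    0,   11,   15,    0,    3, 1916,  107,
       1593,   89,    7,    6,   12,   40,    0,    0,    0]), array([-0.01,  0.  ,  0.01,  0.02,  0.03,  0.04,  0.05,  0.06,  0.07,
        0.08,  0.09,  0.1 ,  0.11,  0.12,  0.13,  0.14,  0.15,  0.16,
        0.17,  0.18,  0.19]))
```

View pics/topcrop1.png

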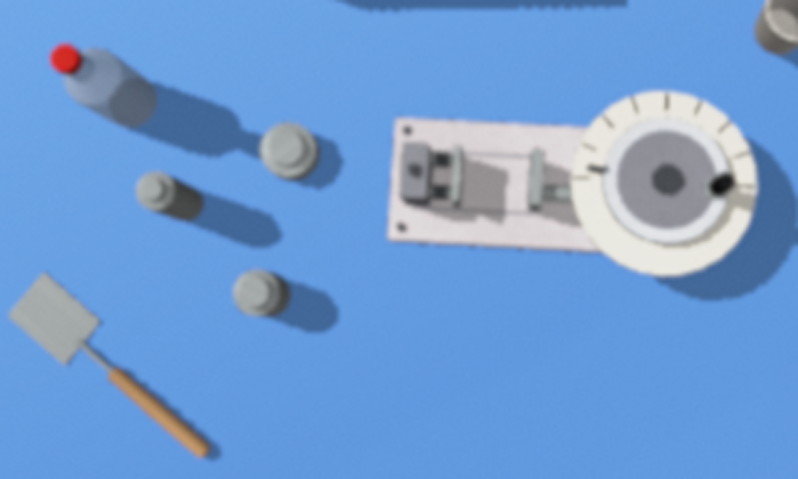

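```bash
python3 - <<'E'
from h import *
from cell import manip, inverse_kinematics
s=manip.state(); print("startR\n",R.from_rotvec(s["tcp_rot"]).as_matrix().round(3))
c=dict(np.load("top0.npz")); uv,P=cloud(c)
im=c["image"]; hsv=cv2.cvtColor(im,cv2.COLOR_BGR2HSV)
# dial
m=(abs(uv[:,0]-390)<45)&(abs(uv[:,1]-198)<45)&(abs(P[:,2]-.086)<.007)
mask=np.zeros(im.shape[:2],np.uint8); mask[uv[m][:,1],uv[m][:,0]]=255
cn=max(cv2.findContours(mask,0,1)[0],key=cv2.contourArea)
q=plane(c,cn.reshape(-1,2),.086); (cx,cy),r=cv2.minEnclosingCircle(q[:,:2].astype(np.float32)*1000); print("dial",cx,cy,r)
# wheel top
m=(abs(uv[:,0]-390)<45)&(abs(uv[:,1]-198)<45)&(abs(P[:,2]-.104)<.006)
mask=np.zeros(im.shape[:2],np.uint8); mask[uv[m][:,1],uv[m][:,0]]=255
cn=max(cv2.findContours(mask,0,1)[0],key=cv2.contourArea)
q=plane(c,cn.reshape(-1,2),.104); print("wheel",cv2.minEnclosingCircle(q[:,:2].astype(np.float32)*1000))
# plate
sat=(hsv[...,1]<60)&(hsv[...,2]>150); sat[:, :283]=0; sat[:,355:]=0; sat[:170]=0; sat[230:]=0
k=sat.astype(np.uint8)*255; cn=max(cv2.findContours(k,0,1)[0],key=cv2.contourArea)
ctr=cv2.convexHull(cn).reshape(-1,2); q=plane(c,ctr,.012)*1000; print(q[:,:2].round(1).tolist())
for yaw in (0,180):
  Rm=np.array([[0,1,0],[0,0,-1],[-1,0,0]],float) # cols: x=-Z,y=+X,z=-Y
  if yaw: Rm=Rm@np.diag([1,-1,-1])
  for p in ([.434,.245,.03],[.434,.245,.25],[.56,.03,.04],[.56,.0,.25],[.54,-.237,.12],[.49,-.185,.12],[.54,-.13,.12]):
    print(yaw,p,inverse_kinematics(p,R.from_matrix(Rm).as_rotvec()))
E
```

```text
startR
 [[-0.     0.308 -0.951]
 [ 0.002 -0.951 -0.308]
 [-1.    -0.002 -0.   ]]
dial 545.3343505859375 -185.69863891601562 98.37821197509766
wheel ((545.606689453125, -177.48800659179688), 73.48167419433594)
[[631.9, 83.1], [620.4, -94.1], [482.1, -91.2], [482.6, -49.8], [489.8, 59.5], [493.2, 107.0], [496.2, 110.0], [538.1, 110.1], [623.0, 104.2], [629.1, 101.2], [632.1, 98.2]]
0 [0.434, 0.245, 0.03] [ 4.63936832e-01  1.64932143e-01  2.15492025e+00 -4.44089210e-16
  8.21740262e-01  4.63936832e-01]
0 [0.434, 0.245, 0.25] [ 4.63936832e-01 -8.16248164e-02  1.95827355e+00 -4.44089210e-16
  1.26494392e+00  4.63936832e-01]
0 [0.56, 0.03, 0.04] [ 9.10504809e-03  2.54865415e-01  2.01861856e+00 -4.44089210e-16
  8.68108674e-01  9.10504809e-03]
0 [0.56, 0.0, 0.25] [-4.44789503e-02  3.97767609e-02  1.83928196e+00 -4.44089210e-16
  1.26253393e+00 -4.44789503e-02]
0 [0.54, -0.237, 0.12] [-4.55811628e-01  2.05628009e-01  1.90606579e+00 -4.44089210e-16
  1.02989886e+00 -4.55811628e-01]
0 [0.49, -0.185, 0.12] [-4.08564048e-01  8.60428014e-02  2.04410253e+00 -4.44089210e-16
  1.01144733e+00 -4.08564048e-01]
0 [0.54, -0.13, 0.12] [-2.81090603e-01  1.44182063e-01  1.97884483e+00 -4.44089210e-16
  1.01856576e+00 -2.81090603e-01]
180 [0.434, 0.245, 0.03] None
180 [0.434, 0.245, 0.25] None
180 [0.56, 0.03, 0.04] None
180 [0.56, 0.0, 0.25] None
180 [0.54, -0.237, 0.12] None
180 [0.49, -0.185, 0.12] None
180 [0.54, -0.13, 0.12] None
```

```bash
cat >> h.py <<'E'
RT=np.array([[0,1,0],[0,0,-1],[-1,0,0]],float)
def rv(yaw=0): return (R.from_euler('z',yaw)*R.from_matrix(RT)).as_rotvec()
def snap(n,name="wrist"):
    from cell import manip,cams
    s=manip.state(); c=cams.capture(name); cv2.imwrite(f"pics/{n}.png",c["image"])
    np.savez(n+".npz",**c,tcp_rot=s["tcp_rot"],tool_pos=s["tool_pos"]); return s,c
def load(n): c=dict(np.load(n+".npz")); return c,c
E
python3 - <<'E'
from h import *
from cell import manip
for p,n in (([.55,-.12,.33],"w1"),([.55,.03,.33],"w2"),([.45,.22,.33],"w3")):
    manip.move_pose(p,rv()); s,c=snap(n); print(s["clock"],s["tool_pos"].round(4),s["contact_force"].round(2))
E
```

```text
2.4 [ 0.5499 -0.1208  0.3298] [-0.15  0.34 -0.44]
3.1 [0.5501 0.0293 0.33  ] [ 0.36 -0.68  0.17]
4.0167 [0.4508 0.2189 0.3301] [ 0.27 -0.14  1.31]
```

View pics/w1.png

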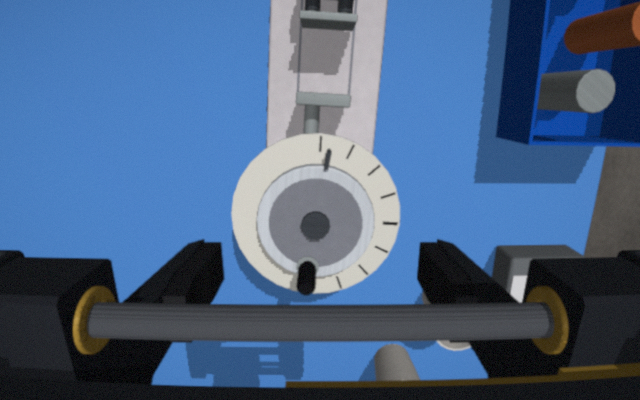

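View pics/w2.png

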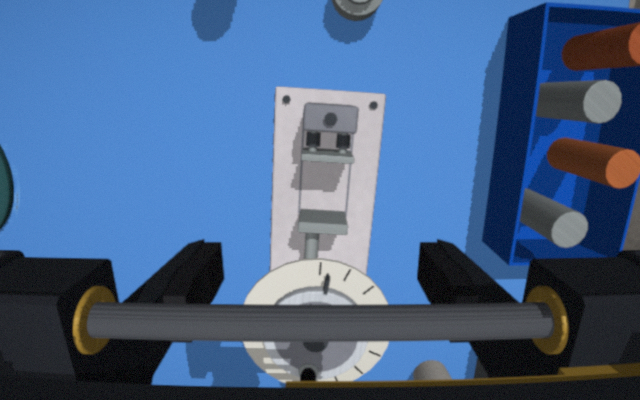

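View pics/w3.png

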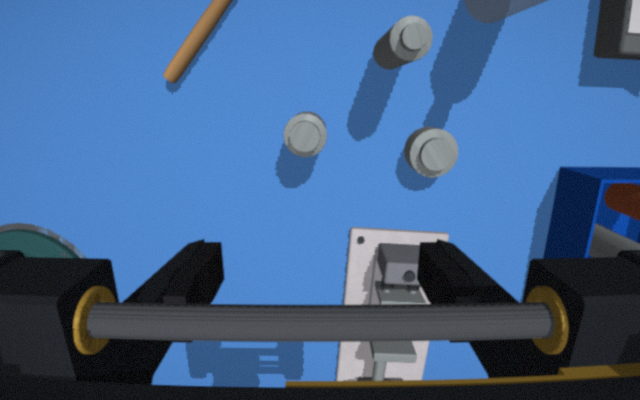

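```bash
python3 - <<'E'
from h import *
c,s=load("w2"); im=c["image"]; hsv=cv2.cvtColor(im,cv2.COLOR_BGR2HSV)
m=((hsv[...,1]<70)).astype(np.uint8); 
# per-row plate left/right edge, rows 105-235
L=[];Rr=[]
for v in range(110,240,4):
    us=np.where(m[v,240:400])[0]+240; L.append((us[0]-.5,v)); Rr.append((us[-1]+.5,v))
L=plane(c,L,.012,s)[:,:2];Rr=plane(c,Rr,.012,s)[:,:2]
for e in (L,Rr):
    vx,vy,x0,y0=cv2.fitLine(e.astype(np.float32)*1000,cv2.DIST_HUBER,0,.01,.01).ravel(); print("side yaw",np.degrees(np.arctan2(-vx*np.sign(vy),abs(vy))),"x at y=0",x0-vx/vy*y0)
T=[]
for u in range(283,380,4):
    vs=np.where(m[70:120,u])[0]+70; T.append((u,vs[0]-.5))
T=plane(c,T,.012,s)[:,:2]; vx,vy,x0,y0=cv2.fitLine(T.astype(np.float32)*1000,cv2.DIST_HUBER,0,.01,.01).ravel()
print("back edge yaw",np.degrees(np.arctan(vy/vx)),"mid",x0,y0)
# dial & wheel & hub in w1
c,s=load("w1"); im=c["image"]; hsv=cv2.cvtColor(im,cv2.COLOR_BGR2HSV)
sat=((hsv[...,1]<70)).astype(np.uint8)
cream=cv2.inRange(im,(150,170,170),(255,255,255))
cv2.imwrite("pics/w1c.png",cv2.resize(im[120:310,220:420],None,fx=3,fy=3,interpolation=cv2.INTER_CUBIC))
uv,P=cloud(c,s)
mm=(abs(uv[:,0]-316)<90)&(abs(uv[:,1]-213)<90)
for lo,hi,zp in ((.080,.091,.086),(.1,.1085,.104),(.1095,.118,.112)):
    k=mm&(P[:,2]>lo)&(P[:,2]<hi); mask=np.zeros(im.shape[:2],np.uint8); mask[uv[k][:,1],uv[k][:,0]]=255
    cn=max(cv2.findContours(mask,0,1)[0],key=cv2.contourArea); q=plane(c,cv2.convexHull(cn).reshape(-1,2),zp,s)
    print(zp,cv2.minEnclosingCircle(q[:,:2].astype(np.float32)*1000), P[k].mean(0).round(4))
c,s=load("w2"); cv2.imwrite("pics/w2c.png",cv2.resize(c["image"][80:270,250:410],None,fx=3.1,fy=3.1,interpolation=cv2.INTER_CUBIC))
c,s=load("w3"); cv2.imwrite("pics/w3c.png",cv2.resize(c["image"][100:200,260:360],None,fx=5,fy=5,interpolation=cv2.INTER_CUBIC))
E
```

```text
side yaw -3.7629802 x at y=0 486.15808
side yaw -3.6930532 x at y=0 625.6882
back edge yaw -3.6239386 mid 580.72437 107.70482
0.086 ((544.251708984375, -185.34156799316406), 98.23289489746094) [ 0.544  -0.1701  0.0865]
0.104 ((546.0449829101562, -176.7423858642578), 73.67363739013672) [ 0.5447 -0.1798  0.1049]
0.112 ((544.41162109375, -184.59881591796875), 16.03014373779297) [ 0.5438 -0.1871  0.1126]
```

View pics/w1c.png

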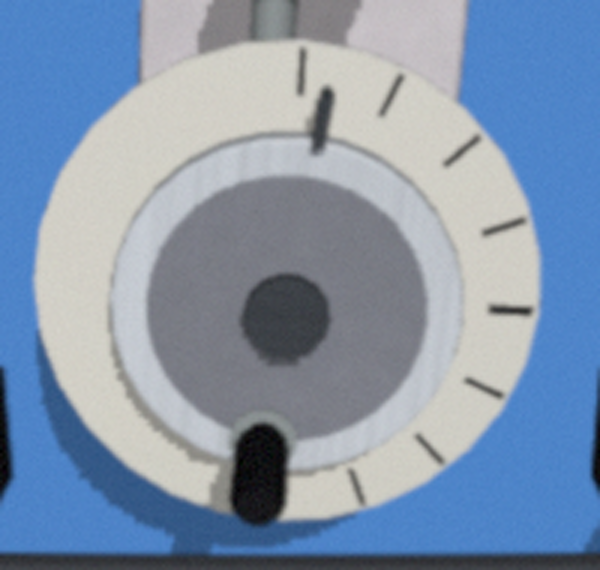

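View pics/w2c.png

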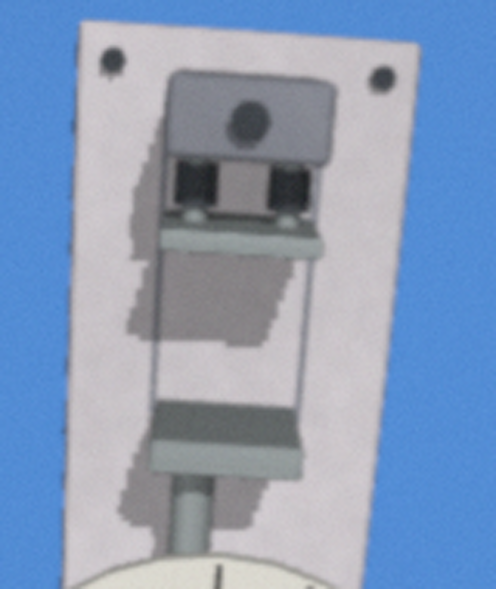

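View pics/w3c.png

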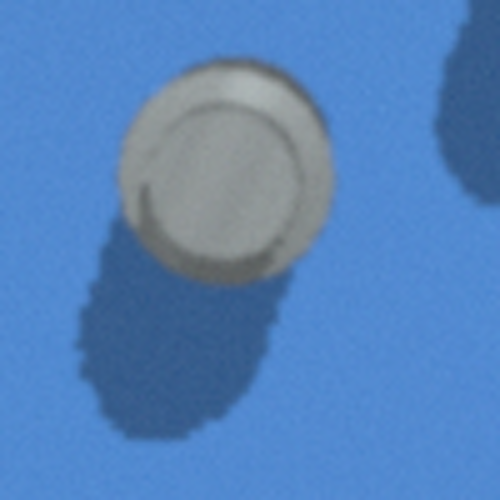

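```bash
python3 - <<'E'
from h import *
c,s=load("w2")
uv,P=cloud(c,s)
for u in (316,322,330):
    k=(uv[:,0]==u)&(uv[:,1]>=140)&(uv[:,1]<=240); print(u,[(int(v),*(p*1000).round(0).astype(int)[1:]) for v,p in zip(uv[k][:,1],P[k])][::2])
def edge(pts,z): 
    p=plane(c,np.array(pts)/3.1+[250,80],z,s); return p.round(4)
a=np.radians(-3.7); ya=np.array([-np.sin(a),np.cos(a)])
print("jaw top front",edge([(152,438),(300,448)],.075)); print("jaw top back",edge([(152,469),(300,478)],.075))
print("pad front",edge([(161,250),(320,258)],.075)); print("pad back",edge([(165,231),(322,237)],.075))
c,s=load("w3"); im=c["image"]; hsv=cv2.cvtColor(im,cv2.COLOR_BGR2HSV)
m=(hsv[...,1]<70).astype(np.uint8); m[:, :270]=0; m[:,345:]=0; m[:100]=0; m[180:]=0
cn=max(cv2.findContours(m,0,1)[0],key=cv2.contourArea); print(cv2.minEnclosingCircle(cn),cv2.boundingRect(cn))
uv,P=cloud(c,s); k=(abs(uv[:,0]-304)<30)&(abs(uv[:,1]-135)<30)
for z,w in ((.066,.003),(.08,.004)):
    q=uv[k&(abs(P[:,2]-z)<w)]; mask=np.zeros(m.shape,np.uint8); mask[q[:,1],q[:,0]]=255
    cn=cv2.convexHull(q.astype(np.int32)); print(z,cv2.minEnclosingCircle(plane(c,cn.reshape(-1,2),z,s)[:,:2].astype(np.float32)*1000))
print(plane(c,[(260+220/5,100+182/5)],.08,s))
E
```

```text
316 [(140, np.int64(51), np.int64(55)), (142, np.int64(48), np.int64(55)), (144, np.int64(46), np.int64(55)), (146, np.int64(44), np.int64(56)), (148, np.int64(41), np.int64(52)), (150, np.int64(38), np.int64(52)), (152, np.int64(37), np.int64(59)), (154, np.int64(37), np.int64(75)), (156, np.int64(35), np.int64(77)), (158, np.int64(33), np.int64(77)), (160, np.int64(30), np.int64(75)), (162, np.int64(17), np.int64(12)), (164, np.int64(15), np.int64(14)), (166, np.int64(12), np.int64(13)), (168, np.int64(9), np.int64(13)), (170, np.int64(6), np.int64(13)), (172, np.int64(4), np.int64(13)), (174, np.int64(1), np.int64(12)), (176, np.int64(-2), np.int64(12)), (178, np.int64(-5), np.int64(13)), (180, np.int64(-7), np.int64(13)), (182, np.int64(-10), np.int64(14)), (184, np.int64(-13), np.int64(14)), (186, np.int64(-16), np.int64(11)), (188, np.int64(-18), np.int64(14)), (190, np.int64(-21), np.int64(13)), (192, np.int64(-24), np.int64(13)), (194, np.int64(-27), np.int64(12)), (196, np.int64(-30), np.int64(12)), (198, np.int64(-32), np.int64(13)), (200, np.int64(-35), np.int64(13)), (202
[... 4117 characters left out ...]
 np.int64(75)), (231, np.int64(-56), np.int64(75)), (233, np.int64(-58), np.int64(75)), (235, np.int64(-85), np.int64(14)), (237, np.int64(-89), np.int64(12)), (239, np.int64(-92), np.int64(13))]
jaw top front [[ 0.5249 -0.0434  0.075 ]
 [ 0.5819 -0.0474  0.075 ]]
jaw top back [[ 0.5247 -0.0561  0.075 ]
 [ 0.5822 -0.0599  0.075 ]]
pad front [[0.5293 0.0296 0.075 ]
 [0.5877 0.0267 0.075 ]]
pad back [[0.5309 0.0367 0.075 ]
 [0.5882 0.0345 0.075 ]]
((305.1631774902344, 133.87342834472656), 22.40192413330078) (284, 112, 43, 45)
0.066 ((433.6606140136719, 247.67617797851562), 24.899017333984375)
0.08 ((433.6226501464844, 247.63937377929688), 16.99353790283203)
[[0.43305541 0.24732352 0.08      ]]
```

```bash
python3 - <<'E'
from h import *
c=dict(np.load("top0.npz")); cw,s=load("w2")
top=np.array([[515,213],[515,156]])/2.66+[140,130]
w=np.array([[155.5,330],[306,330]])/3.1+[250,80]
for z in (.012,.03,.045,.06): print(z,plane(c,top,z)[:,:2].round(4).tolist(),plane(cw,w,z,s)[:,:2].round(4).tolist())
uv,P=cloud(cw,s)
for v in (180,186,192): k=(uv[:,1]==v)&(uv[:,0]>294)&(uv[:,0]<306); print(v,(P[k][:,2]*1000).round(0))
cv2.imwrite("pics/z.png",cv2.resize(cw["image"][150:215,290:360],None,fx=8,fy=8,interpolation=cv2.INTER_CUBIC))
E
```

```text
0.012 [[0.5213, -0.0315], [0.5857, -0.0324]] [[0.5233, -0.0163], [0.5884, -0.0163]]
0.03 [[0.5192, -0.0312], [0.5827, -0.0321]] [[0.5243, -0.0118], [0.5869, -0.0118]]
0.045 [[0.5174, -0.0309], [0.5801, -0.0318]] [[0.5252, -0.0081], [0.5856, -0.0081]]
0.06 [[0.5157, -0.0306], [0.5775, -0.0315]] [[0.526, -0.0043], [0.5844, -0.0043]]
180 [13. 14. 12. 13. 12. 13. 13. 12. 12. 13. 14.]
186 [13. 13. 14. 13. 14. 12. 14. 12. 13. 12. 11.]
192 [13. 13. 11. 11. 13. 13. 15. 12. 14. 15. 12.]
```

View pics/z.png

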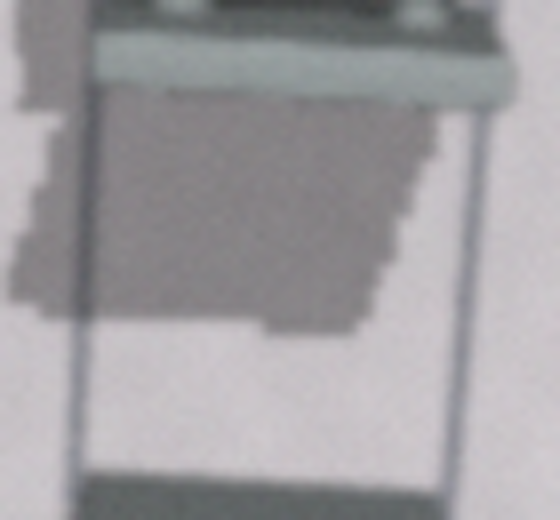

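```bash
python3 - <<'E'
from h import *
from cell import manip
o=rv(np.radians(-3.7))
manip.move_pose([.4335,.247,.13],o)
print(manip.state()["tool_pos"].round(4))
manip.move_linear([.4335,.247,.022],rate=.12)
manip.set_gripper(.03,force=30)
s=manip.state(); print(s["clock"],s["tool_pos"].round(4),s["gripper_width"],s["contact_force"].round(2),s["moment"].round(2))
manip.move_linear([.4335,.247,.17],rate=.15)
s=manip.state(); print(s["clock"],s["tool_pos"].round(4),s["gripper_width"],s["contact_force"].round(2))
manip.move_pose([.555,-.014,.17],o)
s,c=snap("w4"); print(s["clock"],s["tool_pos"].round(4),s["gripper_width"],s["contact_force"].round(2))
E
```

```text
[0.4351 0.247  0.1312]
6.6083 [0.4334 0.247  0.0221] 0.04881006102629212 [-1.05  0.45  1.03] [-0.03  0.05  0.02]
7.7417 [0.4325 0.2465 0.1686] 0.04909913639548195 [ 1.01  0.5  -6.53]
8.85 [ 0.5544 -0.0131  0.1694] 0.0491435365800422 [-1.26  0.47 -4.99]
```

View pics/w4.png

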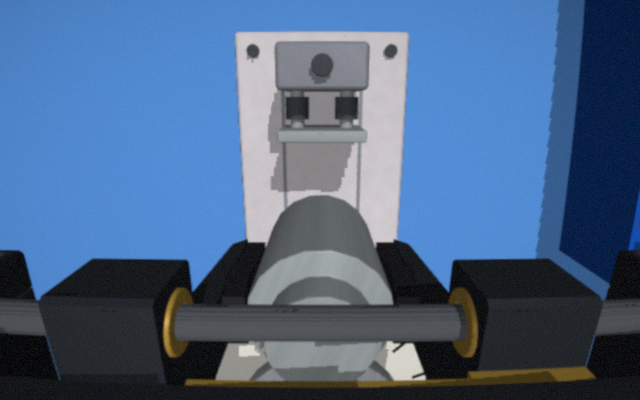

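```bash
python3 - <<'E'
from h import *
c,s=load("w4"); print(s["tool_pos"])
p=plane(c,[(321,196.5)],s["tool_pos"][2]-.022,s); print(p, p[0]-s["tool_pos"])
# pad front, jaw unseen
print("pad front", plane(c,[(278,139.5),(322,139.8),(367,140)],.0755,s).round(4))
uv,P=cloud(c,s); k=(abs(uv[:,0]-320)<12)&(uv[:,1]>205)&(uv[:,1]<270); q=P[k]-s["tool_pos"]
print(np.c_[uv[k][:,1],q*1000].round(1)[::160])
E
```

```text
[ 0.55444032 -0.01307107  0.16944141]
[[0.5560416  0.01024858 0.14744141]] [ 0.00160128  0.02331966 -0.022     ]
pad front [[0.5286 0.0318 0.0755]
 [0.5581 0.0296 0.0755]
 [0.5882 0.0276 0.0755]]
[[206.   -3.6  25.   -1.8]
 [213.   -2.8  25.    8.1]
 [220.   -2.3  24.4  15.3]
 [227.   -1.7  24.7  24. ]
 [234.   -1.9  24.5  30.3]
 [241.   -2.1  24.6  36.9]
 [248.   -1.9  25.   43.5]
 [255.   -2.3  23.2  44.8]
 [262.   -2.5  20.7  44.4]
 [268.    4.3  18.6  45.2]]
```

```bash
python3 - <<'E'
from h import *
from cell import manip
def pr(t):
    s=manip.state(); print(t,round(s["clock"],2),s["tool_pos"].round(4),round(s["gripper_width"],4),s["contact_force"].round(2))
    return s
x,y=.555,-.0135
manip.move_linear([x,y,.045],rate=.12); pr("hover")
z=.0365
for z in (.0365,.0355,.0345,.034,.0335,.033):
    manip.move_linear([x,y,z],rate=.02); s=pr(z)
    if s["contact_force"][2]>-2.5: break
manip.set_gripper(.088); pr("open")
manip.move_linear([x,y,.13],rate=.15); pr("up")
manip.move_pose([.555,.03,.26],rv(np.radians(-3.7))); s,c=snap("w5"); pr("look")
E
```

```text
hover 10.09 [ 0.556  -0.0135  0.046 ] 0.0489 [ 0.66  0.7  -4.45]
0.0365 10.67 [ 0.5549 -0.0135  0.0363] 0.0492 [ 0.24 -0.52 -6.18]
0.0355 10.92 [ 0.555  -0.0135  0.0355] 0.049 [-0.26  0.24 -6.12]
0.0345 11.17 [ 0.5549 -0.0135  0.0344] 0.0491 [-0.61 -0.3  -5.24]
0.034 11.42 [ 0.5551 -0.0135  0.0341] 0.0494 [-0.39 -1.06 -3.62]
0.0335 11.67 [ 0.5551 -0.0135  0.0341] 0.0492 [-3.08 -0.41  2.92]
open 12.38 [ 0.555  -0.0135  0.0335] 0.0878 [-0.76 -0.92  1.3 ]
up 13.18 [ 0.5543 -0.0134  0.1292] 0.0881 [ 0.04 -0.4  -0.26]
look 13.83 [0.5537 0.0298 0.2576] 0.0878 [-0.35  0.06  0.16]
```

View pics/w5.png

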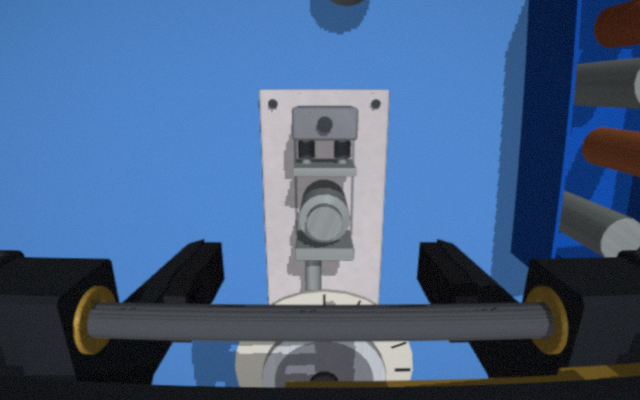

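```bash
cat > wheel.py <<'E'
from h import *
from scipy.optimize import least_squares
def circ(q,r):
    f=lambda p:np.hypot(q[:,0]-p[0],q[:,1]-p[1])-r
    o=least_squares(f,q.mean(0),loss="soft_l1",f_scale=.001); return o.x,np.abs(o.fun).mean()
def measure(n):
    c,s=load(n); im=c["image"]; uv,P=cloud(c,s)
    mm=np.hypot(P[:,0]-.544,P[:,1]+.186)<.125
    out={}
    for nm,lo,hi,zp,r in (("dial",.080,.091,.086,.098),("wheel",.1,.1085,.104,.066),("hub",.1095,.118,.112,.0155)):
        k=mm&(P[:,2]>lo)&(P[:,2]<hi)&(uv[:,1]<300); mask=np.zeros(im.shape[:2],np.uint8); mask[uv[k][:,1],uv[k][:,0]]=255
        cn=max(cv2.findContours(mask,0,1)[0],key=cv2.contourArea)
        q=plane(c,cv2.convexHull(cn).reshape(-1,2),zp,s)[:,:2]; out[nm]=circ(q,r)
    k=mm&(P[:,2]>.149)&(P[:,2]<.165)
    if k.sum()>10:
        out["griptop"]=(P[k][:,:2].mean(0),P[k][:,2].mean(),k.sum(),uv[k].mean(0))
    return out
if __name__=="__main__":
    import sys
    for k,v in measure(sys.argv[1]).items(): print(k,v)
E
python3 wheel.py w1
python3 - <<'E'
from h import *
c,s=load("w1"); o=np.array([.5443,-.1850])
# pointer base/tip from crop (x3, off 220,120)
t=np.array([[327,88],[317,152]])/3+[220,120]; p=plane(c,t,.098,s)[:,:2]; print(p,np.linalg.norm(p-o,axis=1)); d=p-o; print(np.degrees(np.arctan2(d[:,1],d[:,0]))+3.7)
tk=np.array([[303,50],[300,94],[402,76],[381,114],[479,138],[446,165],[525,220],[483,235],[532,311],[490,310],[502,396],[467,380],[441,463],[417,435],[363,503],[350,470]])/3+[220,120]
q=plane(c,tk,.086,s)[:,:2]; 
for off in ([.5443,-.185],[.544,-.187]):
    d=q-off; print(np.degrees(np.arctan2(d[:,1],d[:,0])+np.radians(3.7)).round(1).tolist(), np.hypot(*d.T).round(4).tolist())
E
```

```text
dial (array([ 0.54379824, -0.18528508]), np.float64(0.0003698325785787601))
wheel (array([ 0.54449777, -0.18430103]), np.float64(0.0012693705074126004))
hub (array([ 0.54433439, -0.18471744]), np.float64(0.0002512269857334167))
griptop (array([ 0.53504414, -0.2342687 ]), np.float64(0.15463759989654732), np.int64(280), array([305.89285714, 286.03571429]))
[[ 0.55905762 -0.10401454]
 [ 0.55558213 -0.12708102]] [0.08231909 0.05900758]
[83.37256258 82.67729092]
[89.8, 89.8, 66.8, 67.1, 44.1, 44.0, 21.7, 21.1, -0.7, -1.3, -23.1, -23.3, -45.8, -45.4, -67.6, -67.8] [0.0933, 0.0773, 0.0938, 0.078, 0.0938, 0.0781, 0.095, 0.0782, 0.0954, 0.0791, 0.0957, 0.0798, 0.0956, 0.0795, 0.0959, 0.0798]
[89.7, 89.7, 67.2, 67.5, 44.9, 45.0, 22.7, 22.4, 0.5, 0.2, -22.0, -21.9, -44.8, -44.3, -67.0, -67.2] [0.0953, 0.0793, 0.0957, 0.0799, 0.0953, 0.0796, 0.0959, 0.0791, 0.0956, 0.0792, 0.0951, 0.0792, 0.0943, 0.0782, 0.0941, 0.078]
```

```bash
cat > turn.py <<'E'
from h import *
from cell import manip,cams
C=np.array([.5442,-.1855]); A0=np.radians(-3.7); Z=.118; RAD=.052
def pt(deg,z=Z): # deg: clamp-frame angle of grip
    a=np.radians(deg)+A0; return [C[0]+RAD*np.cos(a),C[1]+RAD*np.sin(a),z]
def read(deg,n=1,v=True):
    F=[];T=[]
    for i in range(n):
        if i: manip.dwell(.02)
        s=manip.state(); F.append(s["contact_force"]);T.append(s["tool_pos"])
    F=np.mean(F,0);T=np.mean(T,0)
    d=T[:2]-C; a=np.degrees(np.arctan2(d[1],d[0])-A0); al=np.arctan2(d[1],d[0])
    ft=-(F[0]*np.sin(al)-F[1]*np.cos(al))  # ccw comp of force on tool
    fr=F[0]*np.cos(al)+F[1]*np.sin(al)
    if v: print(f"{s['clock']:.2f} cmd {deg:.1f} act {a:.1f} r {np.hypot(*d)*1000:.1f} Ft {ft:.2f} Fr {fr:.2f} Fz {F[2]:.1f} w {s['gripper_width']:.4f}",flush=True)
    return a,ft,fr,F
E
python3 - <<'E'
from turn import *
o=rv(np.radians(41.3))
g=[.5347,-.2358]
manip.move_pose([*g,.21],o); manip.set_gripper(.05)
manip.move_linear([*g,Z],rate=.12); read(0)
manip.set_gripper(.01,force=40); read(0,4)
snap("w6"); snap("s6","scene")
for d in (-100,-103,-106):
    manip.move_linear(pt(d),rate=.03); read(d)
    manip.dwell(.1); read(d,4)
E
```

```text
16.61 cmd 0.0 act -96.3 r 51.4 Ft 0.42 Fr 1.09 Fz 0.2 w 0.0500
17.23 cmd 0.0 act -97.2 r 51.7 Ft -2.42 Fr 2.52 Fz 3.6 w 0.0188
17.58 cmd -100.0 act -97.9 r 51.8 Ft 4.96 Fr -0.59 Fz -0.2 w 0.0190
17.73 cmd -100.0 act -97.9 r 51.7 Ft 5.46 Fr -0.05 Fz -0.4 w 0.0189
17.98 cmd -103.0 act -100.7 r 51.8 Ft 5.99 Fr 0.19 Fz -0.8 w 0.0189
18.13 cmd -103.0 act -100.7 r 51.8 Ft 5.86 Fr 0.02 Fz -0.9 w 0.0186
18.38 cmd -106.0 act -103.7 r 51.8 Ft 6.20 Fr 0.55 Fz -2.8 w 0.0187
18.53 cmd -106.0 act -103.6 r 51.8 Ft 6.38 Fr 0.33 Fz -0.8 w 0.0189
```

```bash
python3 - <<'E'
from h import *
c,s=load("s6"); cv2.imwrite("pics/s6c.png",cv2.resize(c["image"][120:270,210:370],None,fx=4,fy=4,interpolation=cv2.INTER_CUBIC))
E
```

```text
(no output)
```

View pics/s6c.png

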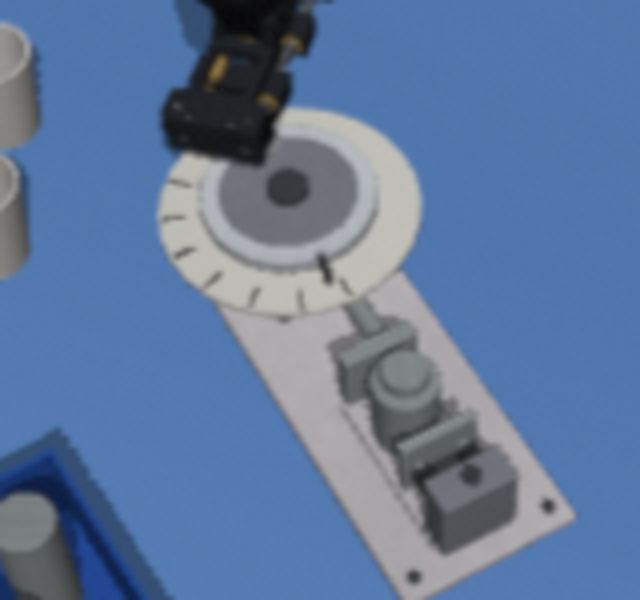

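View pics/w6.png

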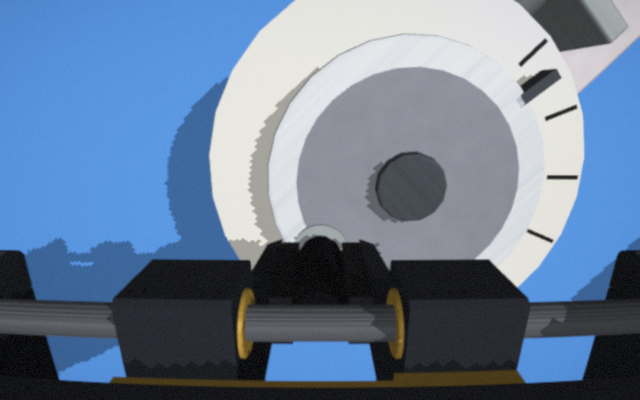

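```bash
python3 - <<'E'
from turn import *
import json
log=[]
for d in range(-111,-187,-5):
    manip.move_linear(pt(d),rate=.025); r=read(d,3)
    log.append((d,r[0],r[1],r[2]))
    if abs(r[1])>12 or abs(r[2])>12: print("STOP"); break
json.dump(log,open("log1.json","w"))
snap("s7","scene")
E
python3 - <<'E'
from h import *
c,s=load("s7"); cv2.imwrite("pics/s7c.png",cv2.resize(c["image"][120:270,210:370],None,fx=4,fy=4,interpolation=cv2.INTER_CUBIC))
E
```

```text
18.90 cmd -111.0 act -108.8 r 51.8 Ft 6.04 Fr 1.06 Fz -0.3 w 0.0183
19.27 cmd -116.0 act -113.9 r 51.8 Ft 5.73 Fr 0.88 Fz -0.9 w 0.0188
19.63 cmd -121.0 act -118.9 r 51.9 Ft 6.03 Fr 0.91 Fz -0.8 w 0.0183
20.00 cmd -126.0 act -123.9 r 51.9 Ft 5.61 Fr 1.25 Fz -0.3 w 0.0186
20.37 cmd -131.0 act -129.0 r 52.0 Ft 5.69 Fr 1.28 Fz -0.1 w 0.0188
20.73 cmd -136.0 act -133.9 r 52.0 Ft 6.63 Fr 2.16 Fz -0.6 w 0.0188
21.10 cmd -141.0 act -138.8 r 52.0 Ft 6.58 Fr 1.88 Fz -0.4 w 0.0188
21.47 cmd -146.0 act -143.8 r 52.1 Ft 6.44 Fr 2.27 Fz -0.2 w 0.0189
21.83 cmd -151.0 act -148.9 r 52.1 Ft 6.79 Fr 1.82 Fz 0.0 w 0.0190
22.20 cmd -156.0 act -154.0 r 52.2 Ft 6.86 Fr 2.26 Fz 0.8 w 0.0190
22.57 cmd -161.0 act -159.0 r 52.2 Ft 6.73 Fr 2.84 Fz 1.9 w 0.0187
22.93 cmd -166.0 act -164.1 r 52.2 Ft 7.17 Fr 2.72 Fz 1.8 w 0.0187
23.30 cmd -171.0 act -169.2 r 52.3 Ft 6.68 Fr 2.28 Fz 2.4 w 0.0186
23.67 cmd -176.0 act -174.2 r 52.3 Ft 6.68 Fr 2.76 Fz 3.3 w 0.0186
24.03 cmd -181.0 act 180.7 r 52.4 Ft 7.24 Fr 2.20 Fz 4.2 w 0.0189
24.40 cmd -186.0 act 175.7 r 52.4 Ft 6.56 Fr 2.55 Fz 4.1 w 0.0190
```

View pics/s7c.png

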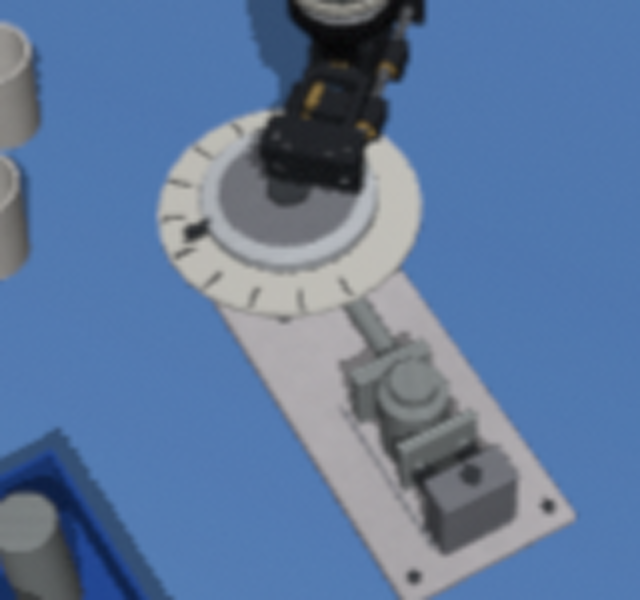

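```bash
python3 - <<'E'
from turn import *
import json
log=[]
d=-186
while d>-226:
    d-=2.5
    manip.move_linear(pt(d),rate=.025); r=read(d,4)
    log.append((d,r[0],r[1],r[2]))
    if len(log)>2 and np.mean([l[2] for l in log[-2:]])>8.9: print("RISE"); break
json.dump(log,open("log2.json","w"))
snap("s8","scene")
E
python3 - <<'E'
from h import *
c,s=load("s8"); cv2.imwrite("pics/s8c.png",cv2.resize(c["image"][120:270,210:370],None,fx=4,fy=4,interpolation=cv2.INTER_CUBIC))
E
```

```text
24.75 cmd -188.5 act 173.3 r 52.4 Ft 7.08 Fr 2.55 Fz 4.3 w 0.0188
25.05 cmd -191.0 act 170.8 r 52.4 Ft 7.29 Fr 2.26 Fz 4.4 w 0.0189
25.35 cmd -193.5 act 168.4 r 52.4 Ft 7.22 Fr 1.86 Fz 5.2 w 0.0190
25.65 cmd -196.0 act 165.8 r 52.4 Ft 7.25 Fr 2.30 Fz 5.4 w 0.0186
25.95 cmd -198.5 act 163.3 r 52.4 Ft 7.39 Fr 2.10 Fz 5.4 w 0.0187
26.25 cmd -201.0 act 160.8 r 52.5 Ft 7.74 Fr 2.27 Fz 5.8 w 0.0184
26.55 cmd -203.5 act 158.3 r 52.5 Ft 7.10 Fr 1.61 Fz 6.2 w 0.0186
26.85 cmd -206.0 act 155.8 r 52.5 Ft 7.30 Fr 1.56 Fz 6.2 w 0.0190
27.15 cmd -208.5 act 153.3 r 52.5 Ft 7.31 Fr 1.51 Fz 6.3 w 0.0187
27.45 cmd -211.0 act 150.8 r 52.5 Ft 7.38 Fr 1.89 Fz 6.7 w 0.0187
27.75 cmd -213.5 act 148.4 r 52.5 Ft 7.11 Fr 1.02 Fz 6.9 w 0.0191
28.05 cmd -216.0 act 146.1 r 52.5 Ft 7.84 Fr 1.60 Fz 6.9 w 0.0188
28.35 cmd -218.5 act 144.1 r 52.5 Ft 9.58 Fr 0.98 Fz 8.2 w 0.0186
28.65 cmd -221.0 act 141.8 r 52.5 Ft 10.03 Fr 0.99 Fz 8.6 w 0.0189
RISE
```

View pics/s8c.png

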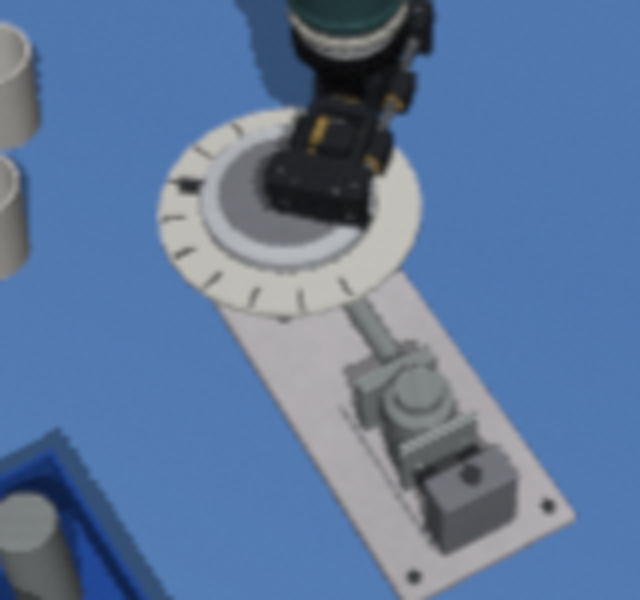

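```bash
cat > ptr.py <<'E'
from turn import *
def ptr(n,guess):
    c,s=load(n); st=s if "T_tool_cam" in c else None
    a=np.radians(guess)+A0
    g=cv2.cvtColor(c["image"],cv2.COLOR_BGR2GRAY)
    mid=proj(c,[[C[0]+.073*np.cos(a),C[1]+.073*np.sin(a),.1]],st)[0]
    u0,v0=mid.round().astype(int); 
    V,U=np.mgrid[v0-14:v0+15,u0-14:u0+15]; px=np.c_[U.ravel(),V.ravel()]
    P=plane(c,px,.1,st)[:,:2]-C; r=np.hypot(*P.T); th=np.degrees(np.arctan2(P[:,1],P[:,0])-A0)
    dth=(th-guess+180)%360-180
    val=g[px[:,1],px[:,0]].astype(float)
    k=(r>.0685)&(r<.080)&(abs(dth)<14)
    w=np.clip(110-val[k],0,None)
    return guess+(w*dth[k]).sum()/w.sum(), w.sum(), mid
if __name__=="__main__":
    for n,gs in (("s6",82.8),("s7",-4.3),("s8",-38.2)):
        print(n,gs,ptr(n,gs),ptr(n,gs+4)[0])
    for n,gs in (("w1",82.8),): print(n,ptr(n,gs),ptr(n,gs+4)[0])
E
python3 ptr.py
```

```text
s6 82.8 (np.float64(83.67581428565285), np.float64(235.0), array([290.37353449, 186.53747119])) 83.67581428565285
s7 -4.3 (np.float64(-2.678753377889816), np.float64(659.0), array([258.42270752, 176.8411001 ])) -2.678753377889816
s8 -38.2 (np.float64(-37.08876122905257), np.float64(558.0), array([257.27273437, 165.65868739])) -37.08876122905257
w1 (np.float64(83.72324604858576), np.float64(1667.0), array([328.00745801, 158.79100475])) 83.72324604858576
```

```bash
python3 - <<'E'
from turn import *
import json
log=[]
target=100.8
d=-221
while True:
    d-=5
    manip.move_linear(pt(d),rate=.025); r=read(d,4); log.append((d,*r[:3]))
    if r[0]-target<7 or r[1]>18 or abs(r[2])>15: break
for i in range(4):
    e=r[0]-target
    if e<.4: break
    d-=e
    manip.move_linear(pt(d),rate=.02); manip.dwell(.1); r=read(d,4); log.append((d,*r[:3]))
json.dump(log,open("log3.json","w"))
snap("s9","scene")
from ptr import ptr
print(ptr("s9",r[0]-180))
E
python3 - <<'E'
from h import *
c,s=load("s9"); cv2.imwrite("pics/s9c.png",cv2.resize(c["image"][120:270,210:370],None,fx=4,fy=4,interpolation=cv2.INTER_CUBIC))
E
```

```text
29.08 cmd -226.0 act 136.8 r 52.5 Ft 10.10 Fr 1.23 Fz 8.7 w 0.0190
29.47 cmd -231.0 act 131.9 r 52.5 Ft 10.13 Fr 0.84 Fz 9.1 w 0.0187
29.85 cmd -236.0 act 127.1 r 52.5 Ft 10.47 Fr 0.79 Fz 10.2 w 0.0186
30.23 cmd -241.0 act 122.3 r 52.5 Ft 11.03 Fr 0.58 Fz 10.9 w 0.0188
30.62 cmd -246.0 act 117.5 r 52.5 Ft 11.09 Fr -0.25 Fz 11.2 w 0.0187
31.00 cmd -251.0 act 112.7 r 52.5 Ft 11.24 Fr 0.56 Fz 12.3 w 0.0189
31.38 cmd -256.0 act 107.9 r 52.4 Ft 11.94 Fr 0.12 Fz 13.0 w 0.0190
31.77 cmd -261.0 act 103.1 r 52.4 Ft 12.02 Fr 0.56 Fz 13.2 w 0.0189
32.17 cmd -263.3 act 101.1 r 52.4 Ft 13.27 Fr 0.24 Fz 13.7 w 0.0186
(np.float64(-78.96094791181021), np.float64(252.0), array([266.38864629, 154.22736316]))
```

View pics/s9c.png

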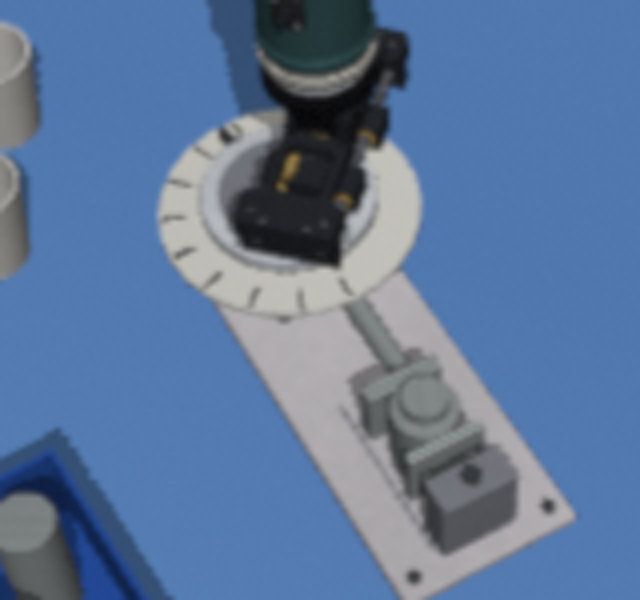

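```bash
python3 - <<'E'
from turn import *
s=manip.state(); print(s["tool_pos"])
manip.move_linear(s["tool_pos"],rate=.02); read(0,4); print(manip.state()["tool_pos"])
manip.set_gripper(.05); read(0,3); p=manip.state()["tool_pos"]; print(p)
manip.move_linear([p[0],p[1],.22],rate=.12)
manip.move_pose([.50,-.13,.33],rv()); snap("w10"); snap("s10","scene"); print(manip.state()["clock"])
from ptr import ptr
print(ptr("w10",-79),ptr("s10",-79),ptr("w1",83)[0],ptr("s6",83)[0])
E
```

```text
[ 0.53739433 -0.13353744  0.11829096]
32.62 cmd 0.0 act 101.6 r 52.4 Ft 2.86 Fr -1.62 Fz 4.8 w 0.0187
[ 0.5370369  -0.13354972  0.11842397]
33.27 cmd 0.0 act 101.1 r 52.5 Ft 0.26 Fr -0.27 Fz -0.1 w 0.0501
[ 0.53742307 -0.13348586  0.11824417]
35.0833
(np.float64(-70.96019748296399), np.float64(4909.0), array([366.44603461, 273.97342031])) (np.float64(-78.61913375613334), np.float64(271.0), array([266.43808599, 154.19623285])) 83.72324604858576 83.67581428565286
```

View pics/w10.png

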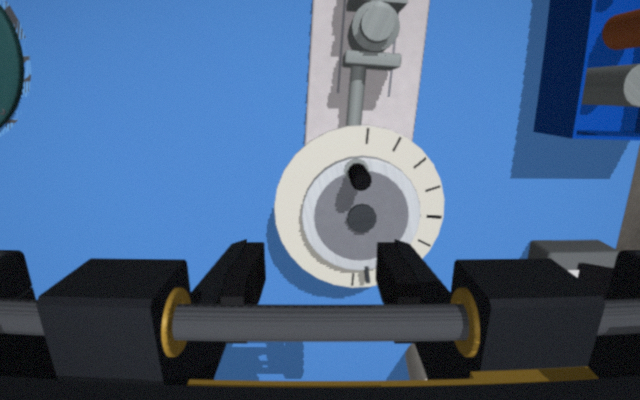

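View pics/s10.png

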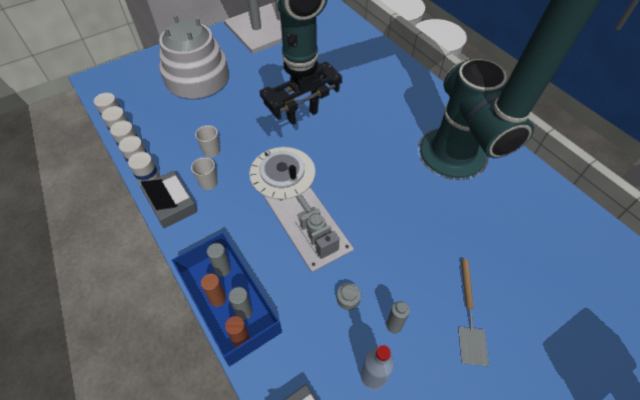

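```bash
python3 - <<'E'
from turn import *
manip.move_pose([.50,-.08,.33],rv()); snap("w11"); 
manip.move_pose([.555,.03,.33],rv()); snap("w12"); print(manip.state()["clock"])
c,s=load("w10"); cv2.imwrite("pics/w10c.png",cv2.resize(c["image"][150:300,265:455],None,fx=4,fy=4,interpolation=cv2.INTER_CUBIC))
c,s=load("w12"); cv2.imwrite("pics/w12c.png",cv2.resize(c["image"][80:240,250:410],None,fx=3.1,fy=3.1,interpolation=cv2.INTER_CUBIC))
E
```

```text
36.0583
```

View pics/w10c.png

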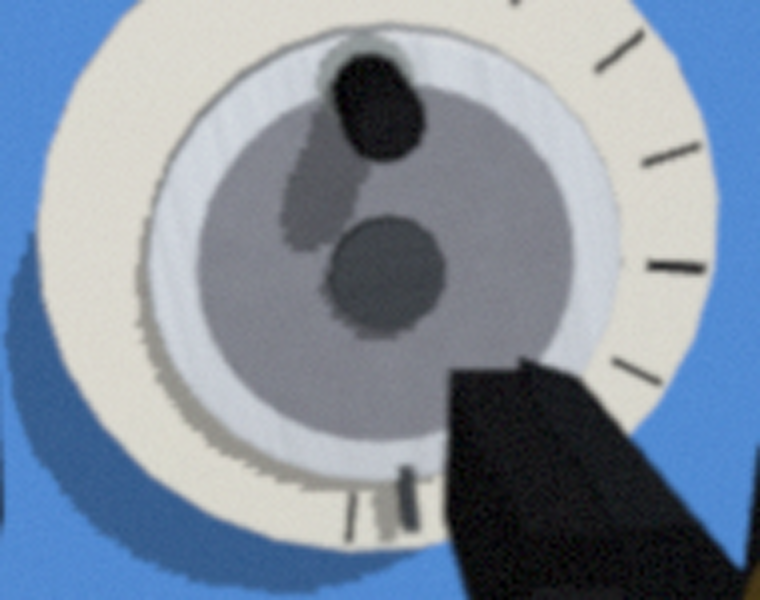

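View pics/w12c.png

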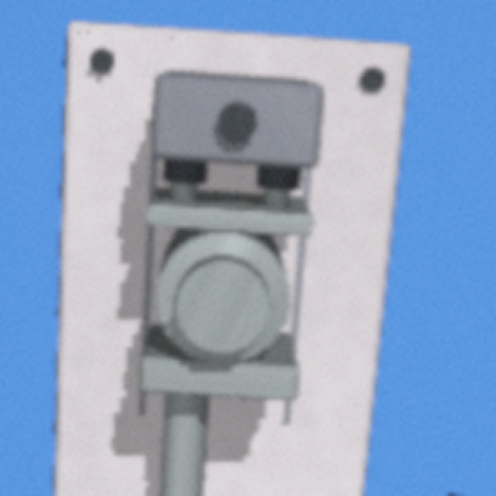

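```bash
python3 - <<'E'
from turn import *
c,s=load("w10"); q=plane(c,np.array([[412,528],[406,468]])/4+[265,150],.1,s)[:,:2]-C
print(np.degrees(np.arctan2(q[:,1],q[:,0])-A0),np.hypot(*q.T))
t=plane(c,np.array([[348,540],[353,494]])/4+[265,150],.086,s)[:,:2]-C; print("tick -90:",np.degrees(np.arctan2(t[:,1],t[:,0])-A0))
c,s=load("w12")
E=lambda pts:plane(c,np.array(pts)/3.1+[250,80],.0755,s)[:,:2].round(4)
print("pad front",E([(150,226),(310,234)]),"jaw front",E([(146,360),(300,370)]))
uv,P=cloud(c,s)
for u in (300,341,345):
  k=(uv[:,0]==u)&(uv[:,1]>138)&(uv[:,1]<215)&(P[:,2]>.07); print(u,[(int(v),*(p*1000).round().astype(int).tolist()) for v,p in zip(uv[k][:,1],P[k])][::2])
k=(abs(uv[:,0]-322)<14)&(abs(uv[:,1]-178)<14); z=P[k&(P[:,2]>.085)]; print("cell top",z.mean(0),len(z)); 
A=np.c_[z[:,:2]-z[:,:2].mean(0),np.ones(len(z))]; print("tilt",np.linalg.lstsq(A,z[:,2],rcond=None)[0])
E
```

```text
[-78.37738726 -78.24557254] [0.08373319 0.06403226]
tick -90: [-89.80070957 -89.72510395]
pad front [[0.5301 0.0392]
 [0.5883 0.0363]] jaw front [[ 0.5278 -0.0114]
 [ 0.5857 -0.0152]]
300 [(145, 532, 48, 74), (147, 532, 46, 75), (149, 532, 44, 76), (151, 532, 41, 74), (174, 532, 15, 78), (176, 532, 14, 80), (194, 531, -10, 72), (196, 531, -12, 74), (198, 531, -14, 75), (200, 531, -16, 75), (202, 531, -19, 74), (204, 531, -21, 76)]
341 [(148, 578, 45, 75), (150, 578, 43, 76), (152, 578, 40, 76), (154, 578, 38, 73), (166, 578, 24, 75), (168, 578, 23, 79), (170, 578, 20, 79), (172, 578, 18, 80), (174, 578, 16, 79), (176, 578, 14, 80), (178, 578, 11, 79), (180, 578, 9, 79), (182, 579, 6, 77), (184, 578, 4, 79), (197, 579, -13, 74), (199, 579, -15, 77), (201, 579, -18, 74), (203, 579, -19, 76), (205, 579, -22, 75), (207, 579, -25, 75)]
345 [(148, 583, 44, 72), (150, 583, 43, 76), (152, 583, 40, 75), (154, 583, 38, 76), (197, 584, -13, 72), (199, 584, -14, 77), (201, 584, -17, 75), (203, 584, -20, 76), (205, 584, -22, 74), (207, 584, -25, 75)]
cell top [0.55649963 0.01410141 0.09243301] 670
tilt [ 0.005442   -0.01174943  0.09243301]
```

```bash
python3 -c "
from cell import manip,order
s=manip.state();print(s['clock'],s['contact_force'])
order.close_job()"
```

```text
36.0583 [-0.06149209  0.20559454 -0.18506896]
the job is handed in; nothing more can be done
```

The 50 mm cell stands upright in the clamp. I turned the wheel about 44–45° past the point where the spring took up, then let go and handed the job in at 36 s. No verdict came back.

- **Placing:** I stood the cell in the bay with about 6.5 mm free to the jaw, then let go of it before touching the wheel.
- **Feeling for the spring:** I turned the wheel clockwise in 2.5–5° steps. The load at the grip stayed at about 7.3 N, then rose to about 10 N when the grip was at 145 ± 1° (pointer at about −34°). That was about 117° of turn; I had estimated 116° from the measured gap.
- **Final turn:** I stopped with the hand reading 101.1°, and relieved the force before opening the fingers.

**Last checks:**
- **Pointer:** The wrist camera read it at −78.3° and the scene camera at −78.6°. The total turn was 162° by camera; the hand's own angles gave about 161.7°.
- **Pad and cell:** The pad had moved back about 9 mm, against 9.4 mm expected for 45°. The jaw-to-pad gap was about 51 mm around the cell, and the cell's top was level to within 1°.
- **Bystanders:** None looked out of place in the last scene picture; I did not re-measure them.

**Disagreements:**
- **Angle past the spring:** Pad travel puts it at about 43°, against 44–45° from the hand and pointer.
- **Jaw travel:** It came out at about 32 mm in the images, against about 34 mm expected from the turn. That is roughly the 2 mm calibration error.
- **Failed reading:** One automatic pointer reading from the wrist camera (−71°) was thrown off by a finger in view. I replaced it with a reading by hand from the same picture.

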